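# Switch on the room fan under its guard

### The arm

A 6-joint arm with a two-finger parallel gripper is mounted at the origin on the work surface. World frame = base frame: x ahead of the robot, y to its left, z up, the work surface at z = 0. Lengths are in m, angles in rad, forces in N, time in s.
With the tool pointing down it reaches from about 0.4 to 0.925 m from the base axis. Payload 12.5 kg.
Tool frame: the origin (TCP) lies midway between the tips of the shut fingers; the grasp point (between the pads) lies arm.tcp_to_grasp behind it (arm.tcp_to_grasp is the distance from the TCP to the grasp point, in m); z points along the fingers, y is the line along which they close (so a half turn about z gives the same grasp; the last joint's range is limited). The gripper opens to 95 mm and grips with 3 to 60 N. Pads are 20 mm wide; open, the fingers measure 119 mm over their backs; the gripper's body (75 mm by 180 mm) begins 59 mm behind the grasp point.
Start: joints at [-1.312, 0.491, 1.559, -0, 1.092, -0.106], TCP at [0.223, -0.584, 0.215] pointing down, gripper open.
Joint ranges: [-3.1, 3.1], [-0.84, 2.19], [0.05, 2.79], [-1.13, 4.28], [0.06, 2.93], [-2.69, 2.69]. Speed limits (rad/s): [2.22, 2.22, 2.79, 3.14, 3.14, 3.14].

### API

Orientations are given as a unit quaternion [w, x, y, z].
In Python, from rig import arm gives the robot as it stands.
- The arm moves only by the tool apply_moves, never from a script. Its argument "increments" is a list of rows, each a list of 6 numbers: the shift along the tool's x, y, z in cm, then the turn, a rotation vector about the tool's x, y, z in degrees. A call has 1 to 5 rows; each row is the pose to reach, as a shift and turn from the pose commanded when the call began, along the tool's axes at that moment; what a row does not reach only later rows make up. A row lasts 1/12 s, in which the tool goes at most 41.7 mm and 7.16 degrees, less where a joint would pass 70% of its speed; a pose out of reach is approached as far as the arm can. A call with a gripper value outside its range is refused whole. "gripper" is the closure, from 0 (fully open) to 1 (shut), set as the call begins (left out, the last holds). The fingers move at their own pace and stop on an object; "force" is the grip in N (left out, the last holds). Time passes only in rows, so rows that repeat a pose let the fingers close. It gives the time, the measured TCP pose, the force, the opening and the grip force at its end, in the units of the state.
- arm.state(): the state, without advancing time (a new reading comes with each control period).
- arm.camera(name): name is "side" or "top"; returns (picture, depth): 384x512x3 uint8, red, green, blue; 384x512 float32, m along the optical axis (not along the pixel's ray), 0 where there is no reading.
- arm.get_calibration(name): a dict with "K" (3x3 intrinsics, pixels), "R" (3x3) and "t" (3): a world point X has camera coordinates R X + t. Camera axes: x right, y down, z forward; pixel columns grow to the right and rows downward; lengths in m; the calibration is good to about 2 mm. A picture is of the moment at which its call begins. get_calibration takes no time and is no camera call.
- arm.sign_off(): hands the job in; it is judged then, once.
Trained networks look in the newest picture that a camera, given by its name, has taken for a name from the list of things; names that differ only in an ending like _2 or _b are one class to them, and where a whole thing is asked for, a point or a joint stands for the part that bears it (a point fixed in the world has none). Each returns a list of dicts, best first, with "score" (0 to 1); they miss things now and then, are a little off and sometimes report something else, mostly with a low value. They report only what shows in the picture. A call takes as long as a camera call. They do not tell look-alikes from the thing itself.
- arm.look_for(camera, thing): "at" ([x, y, z] in m, in world coordinates, good to about 4 mm: the middle of the surface that is visible of it).
- arm.landmark_of(camera, thing): "at" ([x, y, z] in m, in world coordinates, good to about 4 mm: a listed point, or the origin of a listed thing).
The state is a dict: "t": time; "joints": joint angles; "joint_vel": joint speeds; "effort": joint torques, N m; "ee_pos": TCP position; "orientation": TCP orientation; "wrist_force": force on the tool from outside, world axes, zero at the start; "ft_torque": the same for the moment, N m; "finger_gap": finger opening in m; "grip_force": force on a finger pad.
Only numpy, scipy, OpenCV 4.12 (cv2) and the standard library are available. Lean on these libraries where they do the work, as an engineer would, in place of code of your own. Each camera call takes 0.05 s, during which the arm holds its last target. There are 200 camera calls.

### The job

Switch on the room fan: swing the yellow guard well open, flip the toggle beneath it fully over to the green dot, then lower the guard without slamming it and press it gently until it is fully closed. Leave the blue-guarded switch and everything else on the bench as they are.

Things in the scene. Friction and masses are not known exactly. Their poses are not given: they have to be found in the camera images.
- yellow_box: the yellow-guarded switch box (room fan): grey enclosure 150 (its x) x 110 (its y) x 60 mm high, fixed to the bench. Origin: centre of its underside; x points away from the robot towards the hinge side, y to its left, z up. Its top panel is 60 mm above the bench; the toggle pivots on the panel at the box's centre
- yellow_hinge (a point): middle of the yellow guard's hinge axis, on the panel (60 mm above the bench), 40 mm beyond the box's centre; the axis runs along the box's y. Axes as the box's
- yellow_tab (a point): centre of the pull tab on the near face of the yellow guard: a tab 22 mm wide (y) x 24 mm long (x) x 6 mm thick. It moves with the guard; with the guard closed it is 88 mm nearer than the hinge axis and 22 mm above the panel. Its axes are the guard's (those of the box when closed)
- yellow_guard (a joint): yellow hinged guard, a hollow cap 76 (along x) x 60 (y) x 42 mm high with 3 mm walls, open underneath, covering the toggle. Hinged on its far lower edge. Value: opening angle in rad, 0 = fully closed with its rim on the panel, grows as its near edge lifts up and over away from the robot, stop at 1.9. Weighs 60 g, but the hinge is stiff (about 0.22 N m, 3 N at the near edge either way) and stays at any angle where it is left. It may start slightly ajar (up to 0.12)
- yellow_toggle (a joint): yellow box's toggle lever, steel stem 8 mm thick with a black ball 13 mm across, ball centre 30 mm from the pivot on the panel. Value in rad: 0 = off, leaning 0.45 rad to the box's left (+y, red dot); 0.9 = on, leaning 0.45 rad to its right (-y, green dot), at its stop. Stiff (about 2 N at the ball), stays where it is left; it may start up to 0.1 off its stop
- yellow_toggle_tip (a point): centre of the ball at the end of the yellow box's toggle
- blue_box: the blue-guarded switch box (another machine, not to be touched): grey enclosure 150 (its x) x 110 (its y) x 60 mm high, fixed to the bench. Origin: centre of its underside; x points away from the robot towards the hinge side, y to its left, z up. Its top panel is 60 mm above the bench; the toggle pivots on the panel at the box's centre
- blue_hinge (a point): middle of the blue guard's hinge axis, on the panel (60 mm above the bench), 40 mm beyond the box's centre; the axis runs along the box's y. Axes as the box's
- blue_tab (a point): centre of the pull tab on the near face of the blue guard: a tab 22 mm wide (y) x 24 mm long (x) x 6 mm thick. It moves with the guard; with the guard closed it is 88 mm nearer than the hinge axis and 22 mm above the panel. Its axes are the guard's (those of the box when closed)
- blue_guard (a joint): blue hinged guard, a hollow cap 76 (along x) x 60 (y) x 42 mm high with 3 mm walls, open underneath, covering the toggle. Hinged on its far lower edge. Value: opening angle in rad, 0 = fully closed with its rim on the panel, grows as its near edge lifts up and over away from the robot, stop at 1.9. Weighs 60 g, but the hinge is stiff (about 0.22 N m, 3 N at the near edge either way) and stays at any angle where it is left. It may start slightly ajar (up to 0.12)
- blue_toggle (a joint): blue box's toggle lever, steel stem 8 mm thick with a black ball 13 mm across, ball centre 30 mm from the pivot on the panel. Value in rad: 0 = off, leaning 0.45 rad to the box's left (+y, red dot); 0.9 = on, leaning 0.45 rad to its right (-y, green dot), at its stop. Stiff (about 2 N at the ball), stays where it is left; it may start up to 0.1 off its stop
- blue_toggle_tip (a point): centre of the ball at the end of the blue box's toggle
- jar_mid (a point): bystander: amber glass jar with a white cap, 70 mm across, 110 mm high, loose; this point is half-way up its axis
- basket: bystander: green slatted plastic basket 160 (x) x 240 (y) x 75 mm high, loose; origin at the centre of its underside
- tape: bystander: roll of orange tape lying flat, 90 mm across, 24 mm high, loose; origin at the centre of its underside
Things that resemble listed ones, but are neither listed nor needed, are in the scene too. What is shaped like the yellow_box but purple is not meant.

How it is judged:
On the way, in this order (a step that is already met when the one before it is completed fails the run):
1. the yellow guard is swung open (beyond 0.9 rad) (value of joint yellow_guard above 0.9 rad), for 0.2 s.
2. the yellow box's toggle is flipped fully on while its guard is up (value of joint yellow_toggle above 0.78 rad and value of joint yellow_guard above 0.6 rad), for 0.2 s.
At the end, for the whole second after the job is handed in: the yellow box's toggle is on (beyond 0.78 of 0.9 rad) and its guard is fully closed (within 0.035 rad, about 2.5 mm at its near edge) (value of joint yellow_toggle above 0.78 rad and value of joint yellow_guard below 0.035 rad); the robot touches nothing.
It fails at once if the yellow guard is slammed (closes faster than 3 rad/s) (velocity of joint yellow_guard below -3 rad/s).
It fails at once if with the toggle on, the yellow guard is pushed or pressed with more than 40 N (value of joint yellow_toggle above 0.78 rad and contact force between any of the fingers, the arm and yellow_guard above 40 N).
It fails at once if the yellow toggle is forced with more than 40 N (contact force between any of the fingers, the arm and yellow_toggle above 40 N).
It fails at once if the blue guard or its toggle is moved (over 8 mm) (distance of any of blue_tab, blue_toggle_tip from where it was at the start of the episode above 0.008 m).
It fails at once if the jar, basket or tape is moved (over 25 mm) (distance of any of jar_mid, basket, tape from where it was at the start of the episode above 0.025 m).
It also fails if it takes over 67 s, if anything falls off the work surface, if the arm or the gripper's body presses on something with over 40 N, if the wrist force passes 120 N, or if a joint passes its speed limit or range.

## Working session

There is one attempt and no reset: what is moved stays moved. The work goes in short steps, Python scripts to look and compute and a tool call to move; the robot and the scene stay as the last step left them, time stands still between calls to the robot, and variables do not carry over. Pictures are saved under pics/ and viewed, at most 10 in all, crops included, and the job is handed in when it is done.

Besides the shell and the picture viewer there is one more tool, called after "Request:" by a JSON object that holds its "name" and its "arguments". apply_moves: Moves the arm, as the interface text tells. Its arguments: {"type":"object","properties":{"increments":{"type":"array","items":{"type":"array","items":{"type":"number"}}},"gripper":{"type":"number"},"force":{"type":"number"}},"required":["increments"]}

```bash
mkdir -p pics; python3 - <<'E'
from rig import arm
import cv2,numpy as np
ims=[]
for c in("side","top"):
    p,d=arm.camera(c); cv2.imwrite(f"pics/{c}0.png",p[:,:,::-1]); np.save(f"pics/{c}0d.npy",d)
    for th in("yellow_box","yellow_hinge","yellow_tab","blue_box","jar_mid","basket","tape"):
        print(c,th,[(np.round(r["at"],3).tolist(),round(r["score"],2)) for r in arm.landmark_of(c,th)][:3])
s=arm.state();print(s["t"],s["ee_pos"],s["orientation"],arm.tcp_to_grasp)
E
```

```text
side yellow_box [([0.544, -0.18, 0.0], 0.86), ([0.302, -0.47, 0.001], 0.63)]
side yellow_hinge [([0.584, -0.186, 0.063], 0.95), ([0.335, -0.494, 0.06], 0.88)]
side yellow_tab [([0.259, -0.45, 0.082], 0.59), ([0.501, -0.169, 0.085], 0.56)]
side blue_box [([0.516, 0.142, -0.001], 0.6)]
side jar_mid [([0.53, 0.364, 0.055], 0.96)]
side basket [([0.622, -0.446, -0.002], 0.9), ([0.471, 0.138, 0.087], 0.4)]
side tape [([0.319, 0.348, 0.002], 0.8)]
top yellow_box [([0.555, 0.139, 0.062], 0.69), ([0.545, -0.179, -0.001], 0.67), ([0.298, -0.474, 0.001], 0.59)]
top yellow_hinge [([0.588, -0.188, 0.06], 0.82), ([0.335, -0.487, 0.061], 0.67)]
top yellow_tab [([0.559, 0.142, 0.061], 0.54), ([0.259, -0.449, 0.082], 0.48)]
top blue_box [([0.518, 0.144, 0.001], 0.85), ([0.586, -0.188, 0.06], 0.48)]
top jar_mid [([0.527, 0.359, 0.056], 0.86)]
top basket [([0.622, -0.449, 0.0], 0.77)]
top tape [([0.32, 0.349, 0.002], 0.5)]
0.8 [ 0.22301472 -0.58388245  0.21468473] [6.53233437e-05 9.83411188e-01 1.81390272e-01 1.30848032e-05] 0.0188
```

View pics/top0.png

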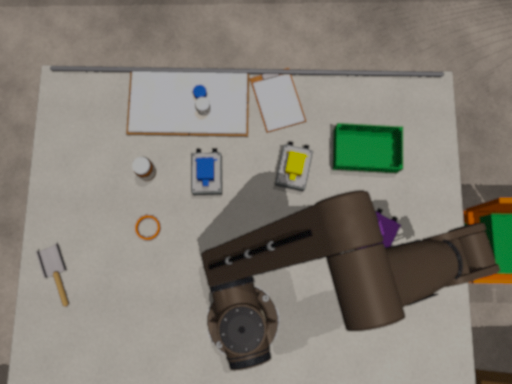

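View pics/side0.png

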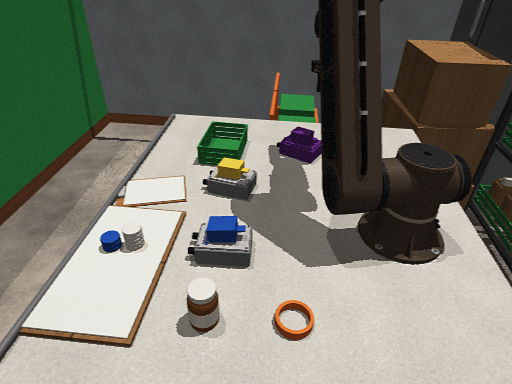

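```bash
cat > h.py <<'E'
import numpy as np, cv2
from rig import arm
from scipy.spatial.transform import Rotation as Ro
def cloud(c,d):
    k=arm.get_calibration(c); v,u=np.indices(d.shape)
    p=np.stack([(u-k["K"][0][2])/k["K"][0][0]*d,(v-k["K"][1][2])/k["K"][1][1]*d,d],-1)
    P=(p-np.array(k["t"]))@np.array(k["R"]); P[d==0]=np.nan; return P
E
python3 - <<'E'
from h import *
print([a for a in dir(arm) if a[0]!='_'])
C=np.array([.545,-.18])
for c in("top","side"):
    P=cloud(c,np.load(f"pics/{c}0d.npy")); im=cv2.imread(f"pics/{c}0.png").astype(int)
    near=np.hypot(P[...,0]-C[0],P[...,1]-C[1])<.13
    if c=="top":
        m=near&(P[...,2]>.035)
        q=P[m][:,:2].astype(np.float32); print("box",m.sum(),cv2.minAreaRect(q*1000))
    y=near&(im[...,2]>100)&(im[...,1]>90)&(im[...,0]<60); q=P[y]
    print(c,"yel",y.sum(),q.min(0),q.max(0))
    t=y&(P[...,2]>.085); q=P[t]; 
    print("rect",cv2.minAreaRect((q[:,:2]*1000).astype(np.float32)))
    A=np.c_[q[:,:2]-C,np.ones(len(q))]; hi=q[:,2]>np.percentile(q[:,2],40)
    print("plane",np.linalg.lstsq(A[hi],q[hi,2],rcond=None)[0], np.percentile(q[:,2],[10,50,90]))
    print(np.round(arm.get_calibration(c)["t"],2))
    x0,y0=(270,140) if c=="top" else (195,145)
    cv2.imwrite(f"pics/z{c}.png",cv2.resize(im[y0:y0+60,x0:x0+70].astype(np.uint8),None,fx=8,fy=8,interpolation=cv2.INTER_CUBIC))
a=cv2.imread("pics/ztop.png");b=cv2.imread("pics/zside.png");cv2.imwrite("pics/z.png",cv2.resize(np.vstack([a,b]),None,fx=.62,fy=.62))
E
```

```text
['IKError', 'camera', 'get_calibration', 'landmark_of', 'look_for', 'sign_off', 'state', 'tcp_to_grasp']
box 1264 ((553.1495361328125, -181.7705841064453), (110.05000305175781, 172.3429718017578), 78.03030395507812)
top yel 415 [ 0.48847748 -0.2162334   0.04864966] [ 0.59453023 -0.14451132  0.1145672 ]
rect ((535.61865234375, -175.5150146484375), (59.48420715332031, 97.55703735351562), 74.23978424072266)
plane [-0.00074414  0.00488888  0.10571513] [0.09438511 0.10336745 0.10796948]
[-0.02  0.45  1.6 ]
side yel 39 [ 0.48676844 -0.21722149  0.05923324] [ 0.59903952 -0.14375684  0.10573326]
rect ((536.5509033203125, -176.0898895263672), (64.14891815185547, 98.00945281982422), 76.80303955078125)
plane [-0.03203291  0.00268624  0.10296076] [0.08676645 0.10207358 0.10449666]
[0.44 0.12 1.07]
```

View pics/z.png

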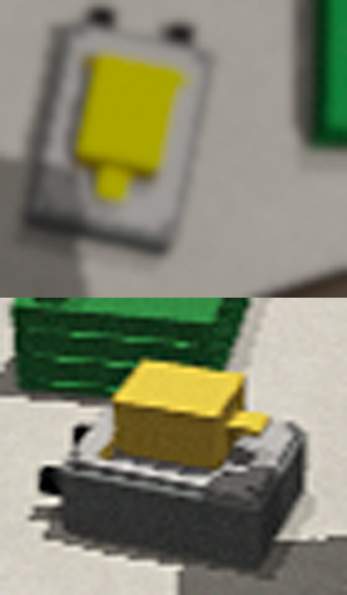

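```bash
cat >> h.py <<'E'
H=np.array([.585,-.188,.06]); B=Ro.from_euler('z',-13,degrees=True)
def pose(x,y,z,a):  # mm in hinge frame, tilt deg forward of down
    a=np.radians(a); R=np.array([[np.cos(a),0,np.sin(a)],[0,-1,0],[np.sin(a),0,-np.cos(a)]]).T
    return H+B.apply(np.array([x,y,z])/1e3), B*Ro.from_matrix(R)
def now():
    s=arm.state(); q=s["orientation"]; return np.array(s["ee_pos"]),Ro.from_quat([q[1],q[2],q[3],q[0]])
def where():
    s=arm.state(); p,R=now(); L=B.inv().apply(p-H)*1e3; d=B.inv().apply(R.apply([0,0,1])); F=B.inv().apply(s["wrist_force"])
    print("t %.2f box-frame mm"%s["t"],L.round(1),"tilt",np.degrees(np.arctan2(d[0],-d[2])).round(1),"d",d.round(3),"F",F.round(1),"gap %.3f grip %.1f"%(s["finger_gap"],s["grip_force"]))
def plan(wps,step=35.,deg=6.5,start=None):
    p,R=start or now(); rows=[]
    for w in wps:
        P,Q=pose(*w); n=int(max(np.ceil(np.linalg.norm(P-p)*1e3/step),np.ceil(np.degrees((R.inv()*Q).magnitude())/deg),1))
        rv=(R.inv()*Q).as_rotvec()
        rows+=[(p+(P-p)*i/n,R*Ro.from_rotvec(rv*i/n)) for i in range(1,n+1)]; p,R=P,Q
    p,R=start or now()
    for i in range(0,len(rows),5):
        out=[np.r_[R.inv().apply(a-p)*100,np.degrees((R.inv()*b).as_rotvec())].round(2) for a,b in rows[i:i+5]]
        print([o.tolist() for o in out]); o=out[-1]
        p=p+R.apply(o[:3]/100); R=R*Ro.from_rotvec(np.radians(o[3:]))
E
python3 - <<'E'
from h import *
where(); plan([(-146,0,130,40)])
E
```

```text
t 0.80 box-frame mm [-263.7 -467.2  154.7] tilt 0.0 d [ 0. -0. -1.] F [0.4 0.6 0. ] gap 0.095 grip 0.0
[[2.56, -2.3, 0.18, -0.84, 2.77, 2.32], [5.12, -4.6, 0.35, -1.69, 5.54, 4.64], [7.68, -6.9, 0.53, -2.53, 8.32, 6.96], [10.23, -9.2, 0.7, -3.38, 11.09, 9.29], [12.79, -11.5, 0.88, -4.22, 13.86, 11.61]]
[[1.95, -2.79, 0.54, -0.85, 2.77, 2.32], [3.91, -5.58, 1.08, -1.69, 5.54, 4.64], [5.86, -8.37, 1.61, -2.53, 8.31, 6.96], [7.81, -11.16, 2.15, -3.38, 11.09, 9.28], [9.76, -13.95, 2.69, -4.22, 13.86, 11.6]]
[[1.19, -3.15, 0.7, -0.85, 2.77, 2.32], [2.39, -6.31, 1.4, -1.69, 5.54, 4.65], [3.58, -9.46, 2.1, -2.54, 8.31, 6.97], [4.78, -12.62, 2.8, -3.38, 11.09, 9.29]]
```

Request:
{"name": "apply_moves", "arguments": {"increments": [[2.6,-2.3,0.2,-0.8,2.8,2.3],[5.1,-4.6,0.3,-1.7,5.5,4.6],[7.7,-6.9,0.5,-2.5,8.3,7.0],[10.2,-9.2,0.7,-3.4,11.1,9.3],[12.8,-11.5,0.9,-4.2,13.9,11.6]], "gripper": 0, "force": 25}}

```text
t: 1.22
ee_pos: [0.3019, -0.4295, 0.2057]
orientation: [0.014, 0.989, 0.079, 0.126]
wrist_force: [0.7, -1.7, 0.4]
finger_gap: 0.0948
grip_force: 0.0
```

Request:
{"name": "apply_moves", "arguments": {"increments": [[1.9,-2.8,0.5,-0.8,2.8,2.3],[3.9,-5.6,1.1,-1.7,5.5,4.6],[5.9,-8.4,1.6,-2.5,8.3,7.0],[7.8,-11.2,2.1,-3.4,11.1,9.3],[9.8,-13.9,2.7,-4.2,13.9,11.6]]}}

```text
t: 1.63
ee_pos: [0.3805, -0.2768, 0.1973]
orientation: [0.028, 0.968, -0.025, 0.248]
wrist_force: [1.3, -0.8, 0.1]
finger_gap: 0.0953
grip_force: 0.0
```

Request:
{"name": "apply_moves", "arguments": {"increments": [[1.2,-3.1,0.7,-0.8,2.8,2.3],[2.4,-6.3,1.4,-1.7,5.5,4.6],[3.6,-9.5,2.1,-2.5,8.3,7.0],[4.8,-12.6,2.8,-3.4,11.1,9.3],[4.8,-12.6,2.8,-3.4,11.1,9.3]]}}

```text
t: 2.05
ee_pos: [0.4385, -0.1752, 0.194]
orientation: [0.035, 0.937, -0.091, 0.334]
wrist_force: [0.7, -1.3, -0.4]
finger_gap: 0.0949
grip_force: 0.0
```

```bash
python3 - <<'E'
from h import *
where(); print(arm.state()["joints"]); 
for c in("top","side"):
    p,d=arm.camera(c); P=cloud(c,d); im=p.astype(int)
    for th in("yellow_hinge","yellow_tab"):
        print(c,th,[(np.round(B.inv().apply(np.array(r["at"])-H)*1e3,0).tolist(),round(r["score"],2)) for r in arm.landmark_of(c,th)][:3])
    y=(np.hypot(P[...,0]-.545,P[...,1]+.18)<.13)&(im[...,0]>100)&(im[...,1]>90)&(im[...,2]<60)
    L=B.inv().apply(P[y]-H)*1e3; t=L[(L[:,0]<-82)]; print("tabpts",len(t),np.round(t.mean(0)) if len(t) else 0)
plan([(-86,0,50,40),(-86,0,15,40)])
E
```

```text
t 2.05 box-frame mm [-145.7  -20.5  134. ] tilt 39.3 d [ 0.633  0.016 -0.774] F [ 0.9 -1.1 -0.4] gap 0.095 grip 0.0
[-0.69890628  0.18916459  2.37924591  1.72885447  0.31063759 -0.57097397]
top yellow_hinge [([1.0, 2.0, 3.0], 0.83), ([-176.0, -349.0, 1.0], 0.81)]
top yellow_tab [([-262.0, -329.0, 21.0], 0.98), ([-88.0, -3.0, 24.0], 0.96)]
tabpts 29 [-91.   0.  27.]
side yellow_hinge [([-176.0, -355.0, 0.0], 0.66), ([-4.0, 2.0, -1.0], 0.55)]
side yellow_tab [([-89.0, -1.0, 23.0], 0.73)]
tabpts 4 [-92.   9.  24.]
[[-0.16, -0.51, 2.58, -0.23, 0.19, 0.41], [-0.32, -1.03, 5.15, -0.46, 0.39, 0.83], [-0.48, -1.54, 7.73, -0.69, 0.58, 1.24], [-0.64, -2.06, 10.3, -0.92, 0.78, 1.66], [-2.86, -2.08, 13.01, -0.92, 0.78, 1.66]]
```

```bash
python3 - <<'E'
from h import *
plan([(-120,0,110,10),(-94,0,50,10)])
E
```

```text
[[0.1, -0.43, 0.7, -0.09, -5.84, 0.37], [0.21, -0.85, 1.4, -0.19, -11.69, 0.74], [0.31, -1.28, 2.1, -0.28, -17.53, 1.12], [0.42, -1.7, 2.8, -0.37, -23.38, 1.49], [0.52, -2.13, 3.51, -0.47, -29.22, 1.86]]
[[0.76, -0.0, 3.18, 0.0, 0.0, -0.0], [1.52, -0.0, 6.36, 0.0, 0.0, -0.0]]
```

Request:
{"name": "apply_moves", "arguments": {"increments": [[0.1,0,0.7,0,-5.8,0.4],[0.2,0,1.4,-0.2,-11.7,0.7],[0.3,0,2.1,-0.3,-17.5,1.1],[0.4,0,2.8,-0.4,-23.4,1.5],[0.5,0,3.5,-0.5,-29.2,1.9]]}}

```text
t: 2.77
ee_pos: [0.4562, -0.1736, 0.1779]
orientation: [0.005, 0.964, -0.093, 0.248]
wrist_force: [-0.2, 0.2, 0.3]
finger_gap: 0.095
grip_force: 0.0
```

```bash
python3 - <<'E'
from h import *
where(); print(arm.state()["joints"]); plan([(-94,0,50,10)])
E
```

```text
t 2.77 box-frame mm [-128.7  -14.9  117.9] tilt 28.6 d [ 0.478  0.053 -0.877] F [-0.3  0.2  0.3] gap 0.095 grip 0.0
[-0.63419543  0.23765301  2.24184665  0.84767128  0.32246283  0.36265858]
[[-0.06, -0.36, 2.56, -0.93, -6.2, 0.55], [-0.12, -0.73, 5.13, -1.87, -12.4, 1.1], [-0.18, -1.09, 7.69, -2.8, -18.6, 1.65]]
```

Request:
{"name": "apply_moves", "arguments": {"increments": [[0,-0.4,2.0,-0.9,-6.2,0.5],[-0.1,-0.7,4.0,-1.9,-12.4,1.1],[-0.2,-1.1,6.0,-2.8,-18.6,1.6],[-0.2,-1.1,6.0,-2.8,-18.6,1.6],[-0.2,-1.1,6.0,-2.8,-18.6,1.6]]}}

```text
t: 3.18
ee_pos: [0.4854, -0.1663, 0.1238]
orientation: [0.011, 0.99, -0.113, 0.085]
wrist_force: [0.7, 1.3, 0.3]
finger_gap: 0.0951
grip_force: 0.0
```

```bash
python3 - <<'E'
from h import *
where(); print(arm.state()["joints"]); plan([(-94,0,10,10)])
E
```

```text
t 3.18 box-frame mm [-101.9   -1.2   63.8] tilt 9.8 d [ 0.171 -0.003 -0.985] F [0.4 1.5 0.3] gap 0.095 grip 0.0
[-0.48027572  0.407756    2.04072033  0.07989211  0.52741869  1.25175499]
[[-0.07, -0.07, 2.72, 0.08, 0.08, 0.01], [-0.14, -0.14, 5.44, 0.16, 0.16, 0.01]]
```

Request:
{"name": "apply_moves", "arguments": {"increments": [[-0.1,-0.1,2.0,0,0,0],[-0.1,-0.1,4.0,0,0,0],[-0.1,-0.1,5.4,0,0,0],[-0.1,-0.1,5.4,0,0,0]]}}

```text
t: 3.52
ee_pos: [0.4934, -0.1662, 0.0692]
orientation: [0.009, 0.99, -0.112, 0.086]
wrist_force: [-0.9, -0.5, -0.4]
finger_gap: 0.095
grip_force: 0.0
```

Request:
{"name": "apply_moves", "arguments": {"increments": [[0,0,0,0,0,0],[0,0,0,0,0,0],[0,0,0,0,0,0],[0,0,0,0,0,0],[0,0,0,0,0,0]], "gripper": 1, "force": 25}}

```text
t: 3.93
ee_pos: [0.4943, -0.1654, 0.0722]
orientation: [0.009, 0.99, -0.112, 0.088]
wrist_force: [-0.3, 0.8, 0.2]
finger_gap: 0.0673
grip_force: 0.0
```

```bash
cat >> h.py <<'E'
def arc(x,y,z,a,th): # rotate tool pose with guard by th (rad) about hinge
    c,s=np.cos(th),np.sin(th); return (x*c+z*s,y,-x*s+z*c,a-np.degrees(th))
E
python3 - <<'E'
from h import *
where(); 
from h import arm
p,R=now(); L=B.inv().apply(p-H)*1e3; d=B.inv().apply(R.apply([0,0,1])); a=np.degrees(np.arctan2(d[0],-d[2]))
print(L,a); plan([arc(L[0],L[1],L[2],a,t) for t in np.arange(.1,1.11,.1)],deg=6)
E
```

```text
t 3.93 box-frame mm [-93.4   1.6  12.2] tilt 10.2 d [ 0.177  0.002 -0.984] F [-0.5  0.7  0.2] gap 0.067 grip 0.0
[-93.41656094   1.61303855  12.18194726] 10.194381741536388
[[0.33, -0.0, -0.88, -0.08, -5.73, 0.11], [0.75, -0.0, -1.73, -0.08, -11.46, 0.11], [1.24, -0.0, -2.53, -0.07, -17.19, 0.11], [1.82, -0.0, -3.27, -0.07, -22.92, 0.12], [2.47, -0.0, -3.96, -0.06, -28.65, 0.12]]
[[0.33, -0.0, -0.88, -0.0, -5.73, 0.0], [0.74, -0.0, -1.72, -0.0, -11.46, 0.0], [1.24, -0.0, -2.52, -0.0, -17.19, 0.0], [1.82, -0.0, -3.27, -0.0, -22.92, 0.0], [2.47, -0.0, -3.95, -0.0, -28.65, 0.0]]
[[0.33, -0.0, -0.88, 0.0, -5.73, 0.0]]
```

Request:
{"name": "apply_moves", "arguments": {"increments": [[0,0,0,0,0,0],[0,0,0,0,0,0],[0,0,0,0,0,0],[0,0,0,0,0,0],[0,0,0,0,0,0]]}}

```text
t: 4.35
ee_pos: [0.4942, -0.1652, 0.0714]
orientation: [0.009, 0.99, -0.112, 0.088]
wrist_force: [-0.6, 0.1, -0.3]
finger_gap: 0.0338
grip_force: 0.0
```

Request:
{"name": "apply_moves", "arguments": {"increments": [[0,0,0,0,0,0],[0,0,0,0,0,0],[0,0,0,0,0,0],[0,0,0,0,0,0]]}}

```text
t: 4.68
ee_pos: [0.4939, -0.1667, 0.0714]
orientation: [0.01, 0.99, -0.112, 0.088]
wrist_force: [-7.5, -16.5, -0.1]
finger_gap: 0.0215
grip_force: 25.0
```

Request:
{"name": "apply_moves", "arguments": {"increments": [[0.3,0,-0.9,0,-5.7,0],[0.7,0,-1.7,0,-11.5,0],[1.2,0,-2.5,0,-17.2,0],[1.2,0,-2.5,0,-17.2,0]]}}

```text
t: 5.02
ee_pos: [0.5017, -0.1684, 0.0996]
orientation: [-0.007, 0.992, -0.112, -0.065]
wrist_force: [-12.4, -12.6, 8.0]
finger_gap: 0.0212
grip_force: 25.0
```

```bash
python3 - <<'E'
from h import *
where(); print(arm.state()["joints"])
p,d=arm.camera("side"); cv2.imwrite("pics/s2.png",cv2.resize(p[90:270,120:370,::-1],None,fx=3,fy=3))
E
```

```text
t 5.02 box-frame mm [-85.6   0.4  39.6] tilt -7.5 d [-0.131 -0.001 -0.991] F [ -9.2 -15.1   8. ] gap 0.021 grip 25.0
[-0.43422003  0.55288178  1.82631119 -0.03598846  0.89128992  1.38499327]
```

View pics/s2.png

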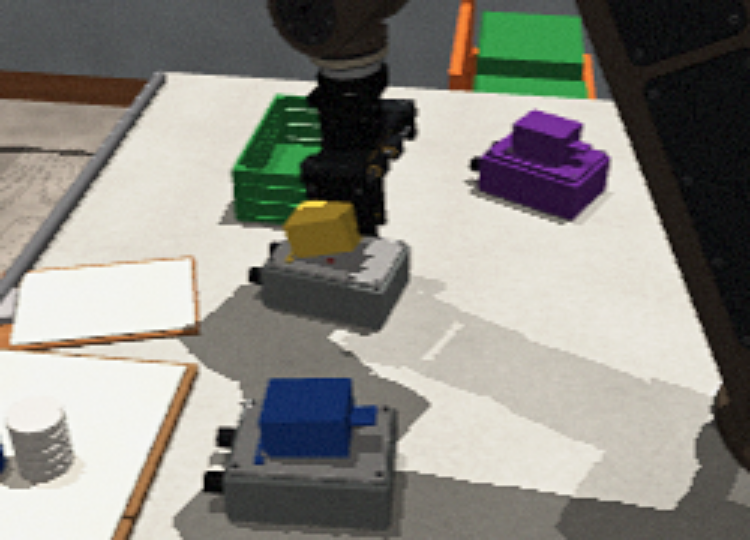

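Request:
{"name": "apply_moves", "arguments": {"increments": [[0.3,0.1,-0.9,0,-5.7,0],[0.7,0.2,-1.7,0,-11.5,0],[1.2,0.2,-2.5,0,-17.2,0],[1.8,0.2,-3.3,0,-22.9,0],[1.8,0.2,-3.3,0,-22.9,0]]}}

```text
t: 5.48
ee_pos: [0.5227, -0.1732, 0.129]
orientation: [-0.031, 0.959, -0.108, -0.262]
wrist_force: [-7.9, 5.1, 17.0]
finger_gap: 0.0217
grip_force: 25.1
```

```bash
python3 - <<'E'
from h import *
where(); print(arm.state()["joints"])
p,R=now(); L=B.inv().apply(p-H)*1e3; d=B.inv().apply(R.apply([0,0,1])); a=np.degrees(np.arctan2(d[0],-d[2]))
for r in((-93.4,0,11.4,10.2),): print([np.round(arc(*r,t),1) for t in(.6,.7,.8)])
plan([arc(L[0],L[1],L[2],a,t) for t in np.arange(.1,.61,.1)],deg=6)
E
```

```text
t 5.48 box-frame mm [-64.1   0.4  69. ] tilt -30.6 d [-0.508  0.001 -0.861] F [-8.9  3.2 17. ] gap 0.022 grip 25.1
[-0.39763651  0.70689291  1.50313228 -0.08597685  1.45916572  1.42966741]
[array([-70.6,   0. ,  62.1, -24.2]), array([-64.1,   0. ,  68.9, -29.9]), array([-56.9,   0. ,  74.9, -35.6])]
[[0.31, 0.0, -0.89, -0.05, -5.73, 0.19], [0.71, 0.0, -1.74, -0.04, -11.46, 0.2], [1.2, 0.0, -2.55, -0.03, -17.19, 0.2], [1.76, 0.0, -3.3, -0.02, -22.92, 0.2], [2.39, 0.0, -4.0, -0.01, -28.65, 0.2]]
[[0.32, 0.0, -0.89, -0.0, -5.73, 0.0]]
```

Request:
{"name": "apply_moves", "arguments": {"increments": [[0.2,0,-0.9,0,-5.7,0],[0.5,0,-1.7,0,-11.5,0],[1.0,0,-2.5,0,-17.2,0],[1.5,0,-3.3,0,-22.9,0],[2.2,0,-4.0,0,-28.7,0]]}}

```text
t: 5.9
ee_pos: [0.5612, -0.1814, 0.151]
orientation: [-0.057, 0.866, -0.097, -0.488]
wrist_force: [0.8, 6.7, -9.3]
finger_gap: 0.0215
grip_force: 25.0
```

```bash
python3 - <<'E'
from h import *
where(); print(arm.state()["joints"])
for r in((-93.4,0,11.4,10.2),): print([np.round(arc(*r,t),1) for t in(1.1,1.2,1.3)])
E
```

```text
t 5.90 box-frame mm [-24.7   1.1  91. ] tilt -58.8 d [-0.856  0.    -0.518] F [-0.7  6.7 -9.3] gap 0.022 grip 25.0
[-0.36868503  0.96452398  1.11936765 -0.13846819  2.07582904  1.42512262]
[array([-32.2,   0. ,  88.4, -52.8]), array([-23.2,   0. ,  91.2, -58.6]), array([-14. ,   0. ,  93. , -64.3])]
```

Request:
{"name": "apply_moves", "arguments": {"increments": [[0.3,0,-0.9,0,-5.7,0],[0.7,0,-1.7,0,-11.5,0],[0.7,0,-1.7,0,-11.5,0]]}}

```text
t: 6.15
ee_pos: [0.5785, -0.185, 0.1523]
orientation: [-0.067, 0.809, -0.09, -0.577]
wrist_force: [5.3, 9.1, 4.1]
finger_gap: 0.0216
grip_force: 25.0
```

Request:
{"name": "apply_moves", "arguments": {"increments": [[0,0,0,0,0,0],[0,0,0,0,0,0],[0,0,0,0,0,0],[0,0,0,0,0,0],[0,0,0,0,0,0]], "gripper": 0.4}}

```text
t: 6.57
ee_pos: [0.5779, -0.1868, 0.1556]
orientation: [-0.065, 0.813, -0.092, -0.571]
wrist_force: [-0.4, 0.1, 0.7]
finger_gap: 0.0498
grip_force: 0.0
```

```bash
python3 - <<'E'
from h import *
where(); print(arm.state()["joints"])
p,d=arm.camera("side"); cv2.imwrite("pics/s3.png",cv2.resize(p[90:270,120:370,::-1],None,fx=3,fy=3))
E
```

```text
t 6.57 box-frame mm [-7.2 -0.4 95.6] tilt -70.1 d [-0.94  -0.001 -0.34 ] F [-0.4 -0.   0.7] gap 0.050 grip 0.0
[-0.363361    1.07319907  0.97961896 -0.17432288  2.30187796  1.40506956]
```

View pics/s3.png

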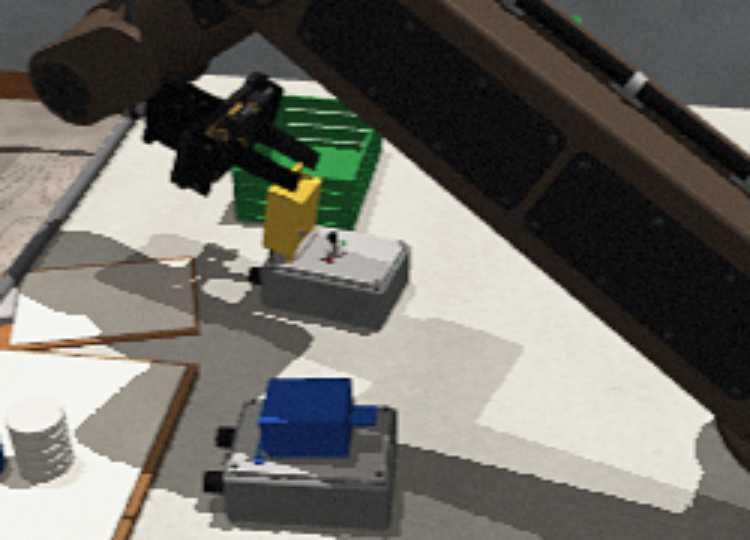

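```bash
python3 - <<'E'
from h import *
plan([(50,0,118,-70),(30,20,190,-40),(-50,50,150,12)])
E
```

```text
[[-0.08, -0.02, -3.07, 0.03, 0.06, 0.06], [-0.17, -0.03, -6.13, 0.07, 0.12, 0.11], [-1.65, -0.44, -6.25, 0.06, 6.12, 0.12], [-3.14, -0.84, -6.36, 0.06, 12.12, 0.12], [-4.63, -1.24, -6.48, 0.05, 18.12, 0.12]]
[[-1.39, -0.4, -0.57, 0.0, 6.0, 0.0], [-2.77, -0.8, -1.14, -0.0, 12.0, 0.0], [-2.99, -1.18, -0.04, -0.0, 18.5, 0.0], [-3.21, -1.55, 1.05, -0.0, 25.0, 0.0], [-3.43, -1.93, 2.15, -0.0, 31.5, 0.0]]
[[-0.76, -0.37, 0.82, -0.0, 6.5, 0.0], [-1.52, -0.75, 1.63, -0.0, 13.0, 0.0], [-2.28, -1.12, 2.45, -0.0, 19.5, 0.0], [-3.05, -1.5, 3.27, -0.0, 26.0, 0.0], [-3.81, -1.87, 4.09, -0.0, 32.5, 0.0]]
```

Request:
{"name": "apply_moves", "arguments": {"increments": [[-0.1,0,-3.1,0,0,0],[-0.2,0,-6.1,0,0,0],[-1.6,-0.4,-6.2,0,6.1,0],[-3.1,-0.8,-6.4,0,12.1,0],[-4.6,-1.2,-6.5,0,18.1,0]]}}

```text
t: 7.03
ee_pos: [0.6258, -0.1853, 0.2184]
orientation: [-0.05, 0.893, -0.101, -0.435]
wrist_force: [0.4, -0.3, 0.8]
finger_gap: 0.0572
grip_force: 0.0
```

Request:
{"name": "apply_moves", "arguments": {"increments": [[-1.4,-0.4,-0.6,0,6,0],[-2.8,-0.8,-1.1,0,12,0],[-3.0,-1.2,0,0,18.5,0],[-3.2,-1.5,1.0,0,25,0],[-3.4,-1.9,2.1,0,31.5,0]], "gripper": 1}}

```text
t: 7.45
ee_pos: [0.5926, -0.1583, 0.2355]
orientation: [-0.02, 0.978, -0.111, -0.173]
wrist_force: [1.6, -0.5, -0.3]
finger_gap: 0.0292
grip_force: 0.0
```

Request:
{"name": "apply_moves", "arguments": {"increments": [[-0.8,-0.4,0.8,0,6.5,0],[-1.5,-0.7,1.6,0,13,0],[-2.3,-1.1,2.4,0,19.5,0],[-3.0,-1.5,3.2,0,26,0],[-3.8,-1.9,4.0,0,32.5,0]]}}

```text
t: 7.87
ee_pos: [0.5482, -0.1286, 0.2116]
orientation: [0.012, 0.988, -0.112, 0.107]
wrist_force: [1.0, -0.7, 0.2]
finger_gap: 0.0008
grip_force: 0.0
```

```bash
python3 - <<'E'
from h import *
where(); print(arm.state()["joints"])
for c in("top","side"):
    p,d=arm.camera(c)
    for th in("yellow_toggle_tip","yellow_tab"):
        print(c,th,[(np.round(B.inv().apply(np.array(r["at"])-H)*1e3,0).tolist(),round(r["score"],2)) for r in arm.landmark_of(c,th)][:3])
plan([(-36,50,60,12),(-36,48,12,12)])
E
```

```text
t 7.87 box-frame mm [-49.2  49.6 151.6] tilt 12.4 d [ 0.214  0.001 -0.977] F [ 1.1 -0.5  0.2] gap 0.001 grip 0.0
[-0.36234834  0.33212176  1.85990205  0.04479944  0.73606008  1.40394108]
top yellow_toggle_tip [([94.0, -248.0, -61.0], 0.5)]
top yellow_tab [([-261.0, -328.0, 22.0], 0.96)]
side yellow_toggle_tip [([-43.0, 8.0, 30.0], 0.45)]
side yellow_tab [([-258.0, -330.0, 20.0], 0.89), ([6.0, 2.0, 91.0], 0.61), ([-43.0, 0.0, -60.0], 0.29)]
[[-0.25, -0.02, 3.05, -0.03, 0.01, 0.03], [-0.51, -0.03, 6.11, -0.07, 0.03, 0.06], [-0.76, -0.05, 9.16, -0.1, 0.04, 0.1], [-1.26, 0.06, 11.51, -0.1, 0.04, 0.1], [-1.75, 0.16, 13.86, -0.1, 0.04, 0.1]]
```

Request:
{"name": "apply_moves", "arguments": {"increments": [[-0.2,0,3.0,0,0,0],[-0.5,0,6.1,0,0,0],[-0.8,0,9.2,0,0,0],[-1.3,0.1,11.5,0,0,0],[-1.7,0.2,13.8,0,0,0]]}}

```text
t: 8.58
ee_pos: [0.5609, -0.1334, 0.07]
orientation: [0.011, 0.988, -0.112, 0.103]
wrist_force: [1.6, -0.4, 0.6]
finger_gap: 0.001
grip_force: 0.0
```

```bash
python3 - <<'E'
from h import *
where(); plan([(-36,20,12,12)],step=8)
E
```

```text
t 8.58 box-frame mm [-35.8  47.7  10. ] tilt 11.9 d [ 0.206  0.002 -0.979] F [ 1.6 -0.   0.6] gap 0.001 grip 0.0
[[0.0, 0.69, -0.05, -0.03, 0.03, 0.02], [0.01, 1.39, -0.1, -0.06, 0.07, 0.05], [0.01, 2.08, -0.15, -0.09, 0.1, 0.07], [0.02, 2.77, -0.2, -0.12, 0.14, 0.1]]
```

Sweep towards −y (tool +y), watching the force.

Request:
{"name": "apply_moves", "arguments": {"increments": [[0,0.6,0,0,0,0],[0,1.2,-0.1,0,0,0],[0,1.8,-0.1,0,0,0],[0,2.3,-0.2,0,0,0],[0,2.8,-0.2,0,0,0]]}}

```text
t: 9.0
ee_pos: [0.5541, -0.1611, 0.0757]
orientation: [0.011, 0.988, -0.112, 0.105]
wrist_force: [1.0, 2.6, 3.5]
finger_gap: 0.0005
grip_force: 2.0
```

Request:
{"name": "apply_moves", "arguments": {"increments": [[0,0.3,0,0,0,0],[0,0.6,0,0,0,0],[0,0.9,0,0,0,0],[0,1.1,0,0,0,0],[0,1.1,0,0,0,0]]}}

```text
t: 9.42
ee_pos: [0.5507, -0.1713, 0.0738]
orientation: [0.011, 0.988, -0.112, 0.103]
wrist_force: [-0.0, 0.6, 0.8]
finger_gap: 0.0004
grip_force: 0.2
```

```bash
python3 - <<'E'
from h import *
where()
E
```

```text
t 9.42 box-frame mm [-37.2   8.5  13.8] tilt 11.9 d [ 0.207  0.002 -0.978] F [-0.2  0.6  0.8] gap 0.000 grip 0.2
```

Request:
{"name": "apply_moves", "arguments": {"increments": [[0,0.2,0,0,0,0],[0,0.4,0,0,0,0],[0,0.5,0,0,0,0],[0,0.5,0,0,0,0]]}}

```text
t: 9.75
ee_pos: [0.5495, -0.1758, 0.0735]
orientation: [0.011, 0.988, -0.112, 0.103]
wrist_force: [1.1, 2.7, -0.7]
finger_gap: 0.0004
grip_force: 1.1
```

```bash
python3 - <<'E'
from h import *
where()
p,d=arm.camera("side"); cv2.imwrite("pics/s4.png",cv2.resize(p[140:230,180:290,::-1],None,fx=6,fy=6,interpolation=cv2.INTER_CUBIC))
E
```

```text
t 9.75 box-frame mm [-37.3   3.9  13.5] tilt 11.9 d [ 0.206  0.002 -0.979] F [ 0.4  2.9 -0.7] gap 0.000 grip 1.1
```

View pics/s4.png

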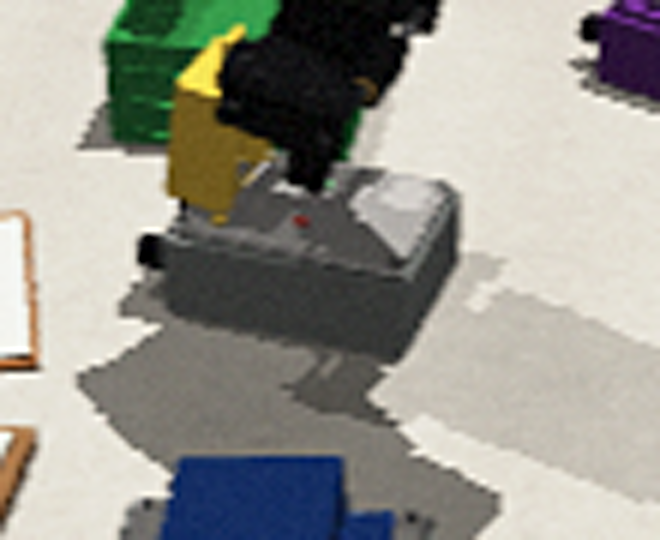

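Request:
{"name": "apply_moves", "arguments": {"increments": [[0,0.2,0,0,0,0],[0,0.3,0,0,0,0],[0,0.3,0,0,0,0]]}}

```text
t: 10.05
ee_pos: [0.5488, -0.178, 0.0736]
orientation: [0.01, 0.988, -0.112, 0.103]
wrist_force: [3.0, 8.9, -0.6]
finger_gap: 0.0006
grip_force: 4.3
```

Request:
{"name": "apply_moves", "arguments": {"increments": [[0,0.2,0,0,0,0],[0,0.2,0,0,0,0],[0,0.2,0,0,0,0]]}}

```text
t: 10.3
ee_pos: [0.5486, -0.1787, 0.0735]
orientation: [0.01, 0.988, -0.111, 0.103]
wrist_force: [7.0, 19.9, 0.4]
finger_gap: 0.0003
grip_force: 9.7
```

```bash
python3 - <<'E'
from h import *
where(); plan([(-37,35,14,12),(-50,45,130,0)])
E
```

```text
t 10.30 box-frame mm [-37.6   0.9  13.5] tilt 11.8 d [ 0.205  0.004 -0.979] F [ 2.4 21.   0.4] gap 0.000 grip 9.7
[[0.07, -3.41, -0.02, -0.25, 0.16, 0.1], [0.35, -3.67, -2.92, -0.24, -2.84, 0.11], [0.63, -3.93, -5.83, -0.24, -5.84, 0.12], [0.91, -4.2, -8.73, -0.24, -8.84, 0.12], [1.18, -4.46, -11.64, -0.23, -11.84, 0.13]]
```

Request:
{"name": "apply_moves", "arguments": {"increments": [[0,-3.0,0,0,0,0],[0.3,-3.7,-2.5,0,-2.8,0],[0.6,-3.9,-5.8,0,-5.8,0],[0.9,-4.2,-8.7,0,-8.8,0],[1.2,-4.5,-11.6,0,-11.8,0]]}}

```text
t: 10.72
ee_pos: [0.5462, -0.1342, 0.1916]
orientation: [-0.0, 0.994, -0.112, 0.0]
wrist_force: [0.5, -0.2, -0.8]
finger_gap: 0.0003
grip_force: 0.0
```

```bash
python3 - <<'E'
from h import *
where()
for c in("side","top"):
    p,d=arm.camera(c)
    for th in("yellow_toggle_tip","yellow_tab"):
        print(c,th,[(np.round(B.inv().apply(np.array(r["at"])-H)*1e3,0).tolist(),round(r["score"],2)) for r in arm.landmark_of(c,th)][:3])
    if c=="side": cv2.imwrite("pics/s5.png",cv2.resize(p[140:230,180:290,::-1],None,fx=6,fy=6,interpolation=cv2.INTER_CUBIC))
t=1.39; g=lambda x,z,t,a:(x*np.cos(t)+z*np.sin(t),0,-x*np.sin(t)+z*np.cos(t),a)
print(g(-62,65,t,-40)); plan([(0,20,175,-20),(60,0,170,-40),g(-62,65,t,-40)])
E
```

```text
t 10.72 box-frame mm [-49.9  43.7 131.6] tilt -0.0 d [-0.     0.001 -1.   ] F [ 0.6 -0.  -0.8] gap 0.000 grip 0.0
side yellow_toggle_tip [([-45.0, -16.0, 30.0], 0.45)]
side yellow_tab [([-258.0, -328.0, 27.0], 0.88), ([6.0, 1.0, 87.0], 0.77), ([-184.0, 291.0, 28.0], 0.42)]
top yellow_toggle_tip []
top yellow_tab [([-260.0, -329.0, 24.0], 0.92), ([-140.0, 308.0, -61.0], 0.18)]
(np.float64(52.79214834700701), 0, np.float64(72.67729406704413), -40)
[[1.25, 0.59, -1.16, -0.02, -5.02, 0.03], [2.5, 1.18, -2.31, -0.04, -10.03, 0.06], [3.75, 1.76, -3.47, -0.06, -15.05, 0.09], [5.01, 2.35, -4.63, -0.08, -20.06, 0.13], [6.51, 2.86, -4.5, -0.08, -25.06, 0.13]]
[[1.41, 0.5, -0.52, 0.0, -5.0, -0.0], [2.82, 1.0, -1.04, 0.0, -10.0, -0.0], [4.23, 1.5, -1.56, 0.0, -15.0, -0.0], [5.38, 1.5, 1.48, 0.0, -15.0, -0.0], [6.54, 1.5, 4.52, 0.0, -15.0, -0.0]]
[[1.9, -0.0, 2.64, 0.0, -0.0, -0.0]]
```

View pics/s5.png

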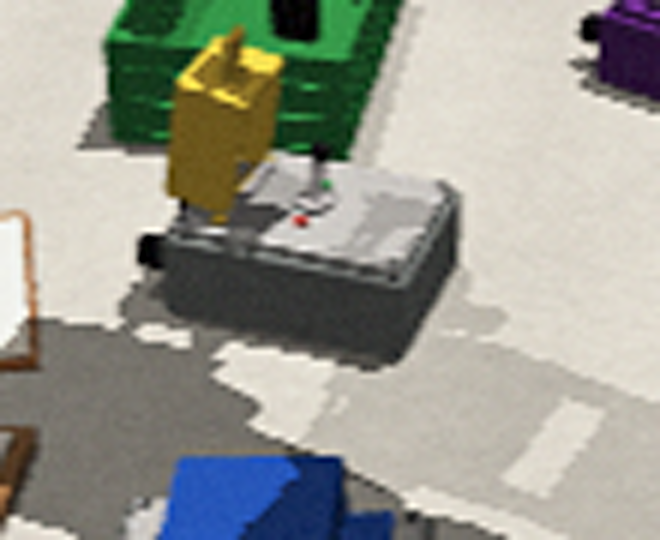

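Request:
{"name": "apply_moves", "arguments": {"increments": [[1.2,0.6,-1.2,0,-5,0],[2.5,1.2,-2.3,0,-10,0],[3.7,1.8,-3.5,0,-15,0],[5.0,2.4,-4.6,0,-20,0],[6.5,2.9,-4.5,0,-25,0]]}}

```text
t: 11.43
ee_pos: [0.604, -0.178, 0.2363]
orientation: [-0.025, 0.97, -0.11, -0.215]
wrist_force: [0.4, -0.7, 0.1]
finger_gap: 0.0002
grip_force: 0.0
```

Request:
{"name": "apply_moves", "arguments": {"increments": [[1.4,0.5,-0.5,0,-5,0],[2.8,1.0,-1.0,0,-10,0],[4.2,1.5,-1.6,0,-15,0],[5.4,1.5,1.5,0,-15,0],[6.5,1.5,4.5,0,-15,0]]}}

```text
t: 11.85
ee_pos: [0.6399, -0.2014, 0.163]
orientation: [-0.039, 0.934, -0.105, -0.339]
wrist_force: [0.2, 0.3, -1.0]
finger_gap: 0.0003
grip_force: 0.0
```

Request:
{"name": "apply_moves", "arguments": {"increments": [[1.9,0,2.6,0,0,0],[1.9,0,2.6,0,0,0]]}}

```text
t: 12.02
ee_pos: [0.6344, -0.1994, 0.1266]
orientation: [-0.041, 0.932, -0.105, -0.344]
wrist_force: [0.3, -0.1, 0.6]
finger_gap: 0.0005
grip_force: 0.0
```

```bash
cat >> h.py <<'E'
def g(x,z,t,a): return (x*np.cos(t)+z*np.sin(t),0,-x*np.sin(t)+z*np.cos(t),a)
E
python3 - <<'E'
from h import *
where(); plan([g(-62,50,1.39,-40)]+[g(-62,47,t,-40*t/1.39) for t in np.arange(1.31,.6,-.08)],step=9)
E
```

```text
t 12.02 box-frame mm [50.7  0.  66.6] tilt -40.5 d [-0.65   0.002 -0.76 ] F [ 0.3 -0.1  0.6] gap 0.000 grip 0.0
[[-0.59, -0.0, 0.28, -0.05, 0.27, 0.1], [-1.18, -0.0, 0.57, -0.09, 0.54, 0.21], [-1.97, -0.0, 0.97, -0.1, 2.84, 0.21], [-2.55, -0.01, 1.19, -0.1, 5.15, 0.21], [-3.11, -0.01, 1.45, -0.11, 7.45, 0.2]]
[[-0.58, 0.0, 0.24, 0.0, 2.3, 0.0], [-1.13, 0.0, 0.52, 0.0, 4.6, 0.0], [-1.66, 0.0, 0.85, 0.0, 6.91, 0.0], [-2.17, 0.0, 1.21, 0.0, 9.21, 0.0], [-2.64, 0.0, 1.62, 0.0, 11.51, 0.0]]
[[-0.52, 0.0, 0.34, 0.0, 2.3, 0.0]]
```

Request:
{"name": "apply_moves", "arguments": {"increments": [[-0.6,0,0.3,0,0,0],[-1.2,0,0.6,0,0.5,0],[-2.0,0,1.0,0,2.8,0],[-2.5,0,1.2,0,5.1,0],[-3.1,0,1.4,0,7.4,0]]}}

```text
t: 12.43
ee_pos: [0.6054, -0.193, 0.1463]
orientation: [-0.032, 0.955, -0.108, -0.275]
wrist_force: [3.8, -0.5, 0.8]
finger_gap: 0.0007
grip_force: 1.3
```

Request:
{"name": "apply_moves", "arguments": {"increments": [[-0.6,0,0.2,0,2.3,0],[-1.1,0,0.5,0,4.6,0],[-1.6,0,0.8,0,6.9,0],[-2.1,0,1.2,0,9.2,0]]}}

```text
t: 12.77
ee_pos: [0.583, -0.1882, 0.1495]
orientation: [-0.022, 0.974, -0.11, -0.196]
wrist_force: [3.4, -1.5, 17.0]
finger_gap: 0.0003
grip_force: 8.7
```

```bash
python3 - <<'E'
from h import *
where(); arm.camera("side")
print([(np.round(B.inv().apply(np.array(r["at"])-H)*1e3,0).tolist(),round(r["score"],2)) for r in arm.landmark_of("side","yellow_tab")][:3])
for t in(.9,.8,.7,.6): print(t,np.round(g(-62,47,t,-40*t/1.39),1))
E
```

```text
t 12.77 box-frame mm [-1.9 -0.7 89.5] tilt -22.7 d [-0.386 -0.001 -0.923] F [ 3.6 -0.7 17. ] gap 0.000 grip 8.7
[([-258.0, -326.0, 23.0], 0.63), ([-13.0, -0.0, 92.0], 0.57)]
0.9 [ -1.7   0.   77.8 -25.9]
0.8 [ -9.5   0.   77.2 -23. ]
0.7 [-17.1   0.   75.9 -20.1]
0.6 [-24.6   0.   73.8 -17.3]
```

```bash
python3 - <<'E'
from h import *
plan([(5,0,130,-15),(55,0,130,0),(55,0,65,0)])
E
```

```text
[[-0.4, -0.03, -2.0, 0.01, 3.89, 0.06], [-0.8, -0.05, -4.0, 0.03, 7.79, 0.11], [0.74, -0.05, -4.65, 0.02, 12.79, 0.12], [2.28, -0.05, -5.3, 0.02, 17.79, 0.12], [3.81, -0.04, -5.94, 0.01, 22.79, 0.12]]
[[0.0, -0.0, 3.25, 0.0, -0.0, -0.0], [0.0, -0.0, 6.5, 0.0, -0.0, -0.0]]
```

Request:
{"name": "apply_moves", "arguments": {"increments": [[-0.4,0,-2.0,0,3.9,0],[-0.8,0,-4.0,0,7.8,0],[0.7,0,-4.6,0,12.8,0],[2.3,0,-5.3,0,17.8,0],[3.8,0,-5.9,0,22.8,0]]}}

```text
t: 13.28
ee_pos: [0.6396, -0.201, 0.1882]
orientation: [-0.0, 0.994, -0.112, 0.001]
wrist_force: [0.1, 0.4, -0.0]
finger_gap: 0.0005
grip_force: 0.0
```

Request:
{"name": "apply_moves", "arguments": {"increments": [[0,0,0,0,0,0],[0,0,0,0,0,0],[0,0,0,0,0,0]]}}

```text
t: 13.53
ee_pos: [0.6378, -0.2004, 0.1853]
orientation: [-0.001, 0.994, -0.112, -0.005]
wrist_force: [-0.3, -0.2, -0.5]
finger_gap: 0.0003
grip_force: 0.0
```

```bash
python3 - <<'E'
from h import *
where(); arm.camera("side")
print([(np.round(B.inv().apply(np.array(r["at"])-H)*1e3,0).tolist(),round(r["score"],2)) for r in arm.landmark_of("side","yellow_tab")][:3])
plan([(55,0,65,0)])
E
```

```text
t 13.53 box-frame mm [ 54.3  -0.2 125.3] tilt -0.6 d [-0.01   0.001 -1.   ] F [-0.2 -0.3 -0.5] gap 0.000 grip 0.0
[([-16.0, 1.0, 89.0], 0.85), ([-257.0, -329.0, 21.0], 0.69)]
[[0.05, -0.0, 2.97, -0.05, 0.28, 0.06], [0.11, -0.0, 5.93, -0.09, 0.56, 0.12]]
```

Request:
{"name": "apply_moves", "arguments": {"increments": [[0,0,3.0,0,0.3,0],[0.1,0,6.0,0,0.6,0],[0.1,0,6.0,0,0.6,0],[-1.0,0,6.0,0,0.6,0],[-2.0,0,6.0,0,0.6,0]]}}

```text
t: 14.05
ee_pos: [0.6183, -0.1957, 0.1245]
orientation: [-0.001, 0.994, -0.112, 0.0]
wrist_force: [-0.5, 0.4, 0.6]
finger_gap: -0.0002
grip_force: 0.0
```

Request:
{"name": "apply_moves", "arguments": {"increments": [[-0.7,0,0,0,0,0],[-1.4,0,0,0,0,0],[-2.1,0,0,0,0,0],[-2.1,0,0,0,0,0]]}}

```text
t: 14.38
ee_pos: [0.5984, -0.1914, 0.1265]
orientation: [-0.0, 0.994, -0.112, 0.003]
wrist_force: [1.2, -0.9, 5.6]
finger_gap: 0.0002
grip_force: 2.4
```

```bash
python3 - <<'E'
from h import *
where(); arm.camera("side")
print([(np.round(B.inv().apply(np.array(r["at"])-H)*1e3,0).tolist(),round(r["score"],2)) for r in arm.landmark_of("side","yellow_tab")][:3])
E
```

```text
t 14.38 box-frame mm [13.8 -0.3 66.5] tilt 0.3 d [ 0.006  0.001 -1.   ] F [ 1.4 -0.6  5.6] gap 0.000 grip 2.4
[([-36.0, 2.0, 84.0], 0.92), ([-259.0, -329.0, 22.0], 0.56)]
```

```bash
python3 - <<'E'
from h import *
plan([g(-44-(.9-t)*18,40.5+10*np.sin(t),t,0) for t in np.arange(.82,.2,-.08)],step=12)
E
```

```text
[[-1.02, -0.03, 0.03, -0.06, -0.3, 0.12], [-1.69, -0.04, -0.04, -0.06, -0.3, 0.12], [-2.37, -0.04, -0.04, -0.06, -0.3, 0.12], [-3.05, -0.04, 0.03, -0.06, -0.3, 0.12], [-3.73, -0.04, 0.17, -0.06, -0.3, 0.12]]
[[-0.67, 0.0, 0.21, 0.0, 0.0, -0.0], [-1.32, 0.0, 0.49, 0.0, 0.0, -0.0], [-1.94, 0.0, 0.84, 0.0, 0.0, -0.0]]
```

Request:
{"name": "apply_moves", "arguments": {"increments": [[-0.8,0,0,0,0,0],[-1.6,0,0,0,0,0],[-2.3,0,0,0,0,0],[-3.0,0,0.1,0,0,0],[-3.7,0,0.2,0,0,0]]}}

```text
t: 14.9
ee_pos: [0.5614, -0.1827, 0.1223]
orientation: [-0.001, 0.994, -0.112, 0.001]
wrist_force: [2.8, -0.8, 1.7]
finger_gap: 0.0006
grip_force: 1.1
```

```bash
python3 - <<'E'
from h import *
where(); arm.camera("side")
print([(np.round(B.inv().apply(np.array(r["at"])-H)*1e3,0).tolist(),round(r["score"],2)) for r in arm.landmark_of("side","yellow_tab")][:3])
E
```

```text
t 14.90 box-frame mm [-24.2  -0.1  62.3] tilt 0.2 d [ 0.003  0.002 -1.   ] F [ 3.  -0.1  1.7] gap 0.001 grip 1.1
[([-258.0, -329.0, 24.0], 0.76), ([-68.0, -1.0, 59.0], 0.55), ([-182.0, 525.0, -6.0], 0.3)]
```

```bash
python3 - <<'E'
from h import *
plan([g(-52-(.5-t)*22,40.5+10*np.sin(t),t,0) for t in np.arange(.42,.01,-.08)],step=12)
E
```

```text
[[-0.58, -0.01, -0.06, -0.11, -0.03, 0.11], [-1.26, -0.01, 0.22, -0.11, -0.03, 0.11], [-1.92, -0.01, 0.56, -0.11, -0.03, 0.11], [-2.54, -0.01, 0.98, -0.11, -0.03, 0.11], [-3.13, -0.01, 1.46, -0.11, -0.03, 0.11]]
[[-0.54, -0.0, 0.54, 0.0, 0.0, 0.0]]
```

Request:
{"name": "apply_moves", "arguments": {"increments": [[-0.6,0,0,0,0,0],[-1.3,0,0.2,0,0,0],[-1.9,0,0.5,0,0,0],[-2.5,0,0.9,0,0,0],[-3.1,0,1.3,0,0,0]]}}

```text
t: 15.42
ee_pos: [0.531, -0.1757, 0.1086]
orientation: [-0.001, 0.994, -0.112, 0.001]
wrist_force: [1.8, -0.8, 2.2]
finger_gap: 0.0004
grip_force: 1.0
```

Request:
{"name": "apply_moves", "arguments": {"increments": [[0,0,0.2,0,0,0],[0,0,0.4,0,0,0],[0,0,0.4,0,0,0]]}}

```text
t: 15.67
ee_pos: [0.5304, -0.1754, 0.1044]
orientation: [-0.001, 0.994, -0.112, -0.001]
wrist_force: [-1.3, 0.8, 2.2]
finger_gap: 0.0002
grip_force: 1.1
```

```bash
python3 - <<'E'
from h import *
where(); arm.camera("side")
print([(np.round(B.inv().apply(np.array(r["at"])-H)*1e3,0).tolist(),round(r["score"],2)) for r in arm.landmark_of("side","yellow_tab")][:3])
E
```

```text
t 15.67 box-frame mm [-56.1  -0.1  44.4] tilt -0.1 d [-0.001  0.002 -1.   ] F [-1.5  0.5  2.2] gap 0.000 grip 1.1
[([-92.0, -1.0, 23.0], 0.77), ([-257.0, -326.0, 20.0], 0.65)]
```

Nearly closed; press on in small steps until the force rises.

Request:
{"name": "apply_moves", "arguments": {"increments": [[0,0,0.1,0,0,0],[0,0,0.3,0,0,0],[0,0,0.3,0,0,0],[0,0,0.3,0,0,0]]}}

```text
t: 16.1
ee_pos: [0.5309, -0.1756, 0.1022]
orientation: [-0.001, 0.994, -0.112, 0.0]
wrist_force: [-5.9, 0.3, 8.8]
finger_gap: 0.0005
grip_force: 4.6
```

Request:
{"name": "apply_moves", "arguments": {"increments": [[0,0,0.1,0,0,0],[0,0,0.1,0,0,0],[0,0,0.1,0,0,0]]}}

```text
t: 16.35
ee_pos: [0.5309, -0.1757, 0.102]
orientation: [-0.001, 0.994, -0.112, 0.001]
wrist_force: [-9.0, 1.3, 18.6]
finger_gap: 0.0006
grip_force: 9.6
```

Request:
{"name": "apply_moves", "arguments": {"increments": [[0,0,-1.5,0,0,0],[0,0,-4.5,0,0,0],[0,0,-8,0,0,0],[0,0,-11,0,0,0],[-3,0,-13,0,0,0]]}}

```text
t: 16.77
ee_pos: [0.5054, -0.1705, 0.2334]
orientation: [0.0, 0.994, -0.112, 0.004]
wrist_force: [-0.6, 0.1, -0.1]
finger_gap: 0.0005
grip_force: 0.0
```

Request:
{"name": "apply_moves", "arguments": {"increments": [[-3,0,-1,0,0,0],[-6,0,-2,0,0,0],[-6,0,-2,0,0,0],[-6,0,-2,0,0,0]]}}

```text
t: 17.1
ee_pos: [0.4432, -0.1559, 0.2516]
orientation: [-0.0, 0.994, -0.112, 0.002]
wrist_force: [0.3, 0.5, -0.3]
finger_gap: 0.0006
grip_force: 0.0
```

```bash
python3 - <<'E'
from h import *
where()
for c in("side","top"):
    p,d=arm.camera(c); P=cloud(c,d); im=p.astype(int)
    print([(np.round(B.inv().apply(np.array(r["at"])-H)*1e3,0).tolist(),round(r["score"],2)) for r in arm.landmark_of(c,"yellow_tab")][:3])
    y=(np.hypot(P[...,0]-.545,P[...,1]+.18)<.1)&(im[...,0]>100)&(im[...,1]>90)&(im[...,2]<60)
    L=B.inv().apply(P[y]-H)*1e3; L=L[L[:,2]>38]; print(len(L),np.median(L[L[:,0]>-35][:,2]),np.median(L[L[:,0]<-45][:,2]))
    if c=="side": cv2.imwrite("pics/s6.png",cv2.resize(p[100:270,150:350,::-1],None,fx=3.5,fy=3.5,interpolation=cv2.INTER_CUBIC))
E
```

```text
t 17.10 box-frame mm [-145.4   -0.6  191.6] tilt 0.2 d [ 0.004  0.001 -1.   ] F [ 0.1  0.6 -0.3] gap 0.001 grip 0.0
[([-256.0, -329.0, 22.0], 0.57)]
67 40.309291436367886 42.14889136254053
[([-259.0, -329.0, 23.0], 0.63), ([93.0, -247.0, -59.0], 0.38)]
0 nan nan
  return _methods._mean(a, axis=axis, dtype=dtype,
  ret = ret.dtype.type(ret / rcount)
```

View pics/s6.png

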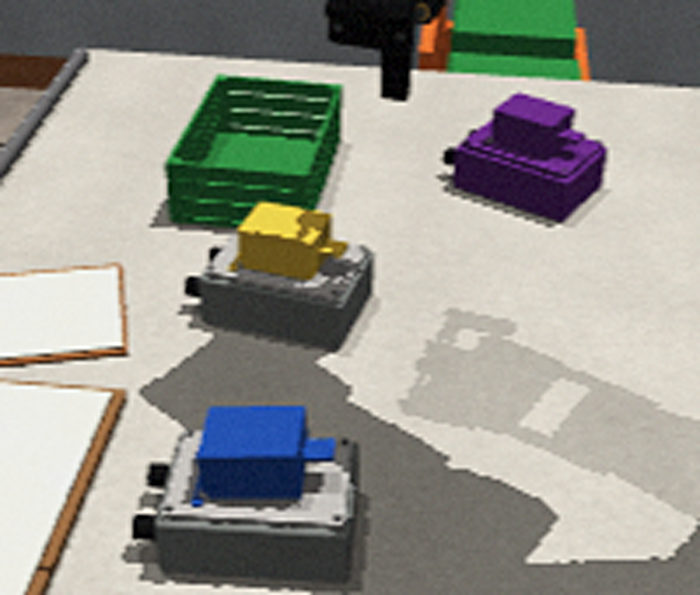

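```bash
python3 -c "
from rig import arm
print(arm.sign_off())"
```

```text
the job is handed in; nothing more can be done
None
```

The job is handed in: the yellow toggle is on at its stop by the green dot, and the guard is closed, pressed to its stop with about 19 N. The arm is clear and I saw nothing else disturbed, but the sign-off returned no verdict.

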